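# Unlock and open the napkin dispenser with its service key

## Robot

A 7-joint arm with a two-finger parallel gripper is mounted at the origin on a cart in front of the work surface, level with it; the furniture and walls round the work are solid. World frame = base frame: x ahead of the robot, y to its left, z up, the work surface at z = 0. Lengths are in mm, angles in degrees, forces in N, time in s.
With the tool pointing down it reaches from about 400 to 875 mm from the base axis. Payload 4.4 kg.
Tool frame: the origin (TCP) lies on the front face of the gripper's body, between the roots of the fingers; the fingertips stand env.tips_ahead ahead of it and the grasp point (between the pads) lies 54 mm ahead of it (env.tips_ahead is the distance from the TCP to the fingertips, in mm); z points along the fingers, y is the line along which they close (so a half turn about z gives the same grasp; the last joint's range is limited). The gripper opens to 85 mm and grips with 20 to 120 N. Pads are 22 mm wide; open, the fingers measure 114 mm over their backs; the gripper's body (76 mm by 85 mm) begins 54 mm behind the grasp point. The pads swing forward as they close: fully open they stand 13 mm farther back than shut.
Start: joints at [-79.171, 36.005, 2.206, 86.941, -1.547, 57.084, -1.146], TCP at [163.811, 629.033, 303.913] pointing down, gripper open.
Joint ranges: [-175.42, 175.42], [-21.48, 121.26], [-71.46, 75.88], [10.55, 141.38], [-63.04, 243.04], [13.31, 113.54], [-168.57, 168.57]. Speed limits (degrees/s): [147.25, 147.25, 180, 180, 180, 180, 180].

## Interface

Orientations are given as a 3x3 rotation matrix whose columns are the frame's x, y, z axes.
In Python, from station import env gives the robot as it stands. The module is installed in compiled form; this text tells all that it offers.
- The arm moves only by the tool move_arm, never from a script. Its arguments are lists of equal length, an entry for each row: "travel": the shift along the world's x, y, z scaled (see below), a list of three; "dr": the turn, a rotation vector about the world's x, y, z scaled (see below), a list of three; "jaw": the gripper's target within -1 to 1 (fully open at 1, half-way at 0, shut at -1). A call has exactly 10 rows; each row shifts and turns the commanded pose from where the row before left it; what a row does not reach is not made up. The controller multiplies each number of a shift by 0.04 m and each number of a turn by 6 degrees. A row lasts 1/12 s, in which the tool goes at most 41.7 mm and 7.16 degrees, less where a joint would pass 70% of its speed; a pose out of reach is approached as far as the arm can. A call with a number of a shift or a turn outside -1 to 1 is refused whole. A call with a gripper value outside its range is refused whole. The fingers move at their own pace and stop on an object; the grip force is fixed at half the most. Time passes only in rows, so rows that do not move let the fingers close, or fill a call up. It gives the time, the measured TCP pose, the force, the opening and the grip force at its end, in the units of the state.
- env.state(): the state, without advancing time (a new reading comes with each control period).
- env.capture(name): name is "scene" or "top" or "wrist"; returns a dict with "frame" (480x640x3 uint8, blue, green, red), "vfov" (degrees; the focal length in pixels is half the picture's height over the tangent of half this angle, whatever the lens; pixels are square), "cx", "cy" (the principal point, pixels), "cam_to_world" (4x4, takes a point from camera to world coordinates). Camera axes: x right, y up, looking along -z (the intrinsics and any distortion apply to the point x, -y, -z); pixel columns grow to the right and rows downward; lengths in mm; the calibration is good to about 2 mm. The wrist camera is an equidistant fisheye: a pixel r from the principal point sees the ray r / f radians off the axis. A picture is of the moment at which its call begins. There is no depth.
- env.job_done(): hands the job in; it is judged then, once.
The state is a dict: "time": time; "joint_positions": joint angles; "joint_vel": joint speeds; "tau": joint torques, N m; "ee_pos": TCP position; "eef_rot": TCP orientation; "ft_force": force on the tool from outside, world axes, zero at the start; "torque": the same for the moment, N m; "width": opening from 0.0 (shut) to 1.0 (fully open); "grasp_force": force on a finger pad.
Only numpy, scipy, OpenCV 4.12 (cv2) and the standard library are available. Lean on these libraries where they do the work, as an engineer would, in place of code of your own. Each camera call takes 0.05 s, during which the arm holds its last target. There are 200 camera calls.

## Task

The napkin dispenser is empty: push its blue-handled key through the slot in the front and press the hidden catch inside until the lid springs up, feeling your way, because the catch is plastic and must not be forced. Swing the lid right back until it rests open for refilling, and leave the key lying on the white trivet it came from. Handle the dispenser gently and leave the other things standing where they are.

Things in the scene. Friction and masses are not known exactly. Their poses are not given: they have to be found in the camera images.
- dispenser: Countertop napkin dispenser, fixed to the worktop: steel box 120 deep (its x) x 160 wide (its y), rim 90 high, black plastic lid on top (its top 98 high). Origin: centre of its underside on the worktop; x points from the front face (60 before the origin) to the back, z up. A black bezel 42 wide x 36 high, 10 proud of the front, frames the key slot. Turned by up to 0.3 rad.
- slot (a point): Mouth of the key slot: centre of the bezel's outer face, 70 in front of the dispenser's origin, 45 above the worktop. The clear passage is 16 wide x 13 high, with a 4 mm chamfer round the mouth, and runs level along the dispenser's +x. The flat push tab of the hidden spring catch stands across it somewhere 20 to 40 behind the mouth: it differs every time, find it by touch.
- passage_end (a point): Blind end of the key passage, 65.5 behind the mouth, never to be reached. The catch tab before it yields with about 3 N at first touch and 0.6 N more per mm; the bolt lets go after 6 to 7 mm of travel (7 N); a hard stop follows at 8.5 mm (8 N); over 16 N breaks it. Once let go, two pins slowly push the lid up: keep the tab pressed until it is seen to rise.
- hinge (a point): Middle of the lid's hinge line, which runs along the dispenser's y axis; 55 behind the dispenser's origin, 94 above the worktop.
- lid_lip (a point): Middle of the lower front edge of the lid's lip. The lip is 8 thick and 170 wide and stands 14 proud of the front face; this point lies 129 from the hinge line and moves with the lid.
- lid (a joint): Lid angle, rad: 0 to 0.03 shut and locked, about 0.55 after the pins have pushed it up (lip some 65 higher), 2.0 fully back at its stop. Damped hinge (0.4 N m s/rad); the lid weighs 0.27 kg, falls towards shut below 1.5 rad and sinks back to the stop by its own weight beyond 1.65. Closed fingers against the raised lip can push it up and back.
- key: The dispenser's service key, about 50 g, 135 long: blue plastic handle 60 long x 16 wide x 14 high and a round steel shaft of 8 mm diameter with a round tip. Origin: middle of the handle on its underside; x points along the shaft to the tip, z up as it lies. The handle spans x -30 to +30, the shaft's axis is 7 above the underside. It lies on the trivet, tip away from the robot.
- key_tip (a point): End of the key's shaft, 105 ahead of the key's origin, on the shaft's axis.
- key_middle (a point): Middle of the key's length on the shaft's axis, 37.5 ahead of the key's origin.
- trivet: White tile trivet, 130 (its x) x 190 (its y) x 8 high, fixed to the worktop, long side towards the robot's front-back direction. Origin: centre of its underside. It lies to the left or to the right of the dispenser.
- mug: Yellow mug with a handle, 92 x 127 x 95 high, standing on the other side of the dispenser from the trivet. Origin: underside, centre of its extents. Not to be moved.
- ramekin: Small white ramekin, 67 across, 40 high, origin at the centre of its underside. Not to be moved.
Not all that is in view belongs to the job. Several things have the shape of the key; the one meant has the colours described above.

How it is judged:
By the outcome, as a careful person would: the job done as asked, in the order asked, and still so for the second after the job is handed in, with the robot touching nothing.
It also fails if it takes over 72 s, if anything falls off the work surface, if the arm or the gripper's body presses on something with over 40 N, if the wrist force passes 120 N, or if a joint passes its speed limit or range.

## Working session

There is one attempt and no reset: what is moved stays moved. The work goes in short steps, Python scripts to look and compute and a tool call to move; the robot and the scene stay as the last step left them, time stands still between calls to the robot, and variables do not carry over. Pictures are saved under pics/ and viewed, at most 10 in all, crops included, and the job is handed in when it is done.

Besides the shell and the picture viewer there is one more tool, called after "Call:" as a command line: name --argument value ..., lists and objects as JSON in quotes. move_arm: Moves the arm, as the interface text tells. Shifts and turns lie within -1 to 1; 1 stands for 0.04 m of shift or 6 degrees of turn. Its arguments: {"type":"object","properties":{"travel":{"type":"array","items":{"type":"array","items":{"type":"number"}}},"dr":{"type":"array","items":{"type":"array","items":{"type":"number"}}},"jaw":{"type":"array","items":{"type":"number"}}},"required":["travel","dr","jaw"]}

```bash
mkdir -p pics
cat > h.py <<'E'
import numpy as np, cv2
from station import env
def snap(cam,name=None):
    c=env.capture(cam)
    if name: cv2.imwrite('pics/%s.png'%name,c['frame'])
    return c
def ray(c,u,v):
    f=240/np.tan(np.radians(c['vfov']/2)); M=np.array(c['cam_to_world'])
    x,y=u-c['cx'],v-c['cy']
    if c.get('wrist'):
        r=np.hypot(x,y); t=r/f; s=np.sin(t)/max(r,1e-9); d=np.array([x*s,-y*s,-np.cos(t)])
    else: d=np.array([x/f,-y/f,-1])
    return M[:3,3],M[:3,:3]@d
def plane(c,u,v,z):
    o,d=ray(c,u,v); return o+d*(z-o[2])/d[2]
E
python3 - <<'E'
from h import *
a=snap('scene','s0');b=snap('top','t0')
for c in(a,b): print(c['vfov'],c['cx'],c['cy'],np.round(c['cam_to_world'],3).tolist(),[k for k in c])
s=env.state();print(s['time'],s['ee_pos'],np.round(s['eef_rot'],3).tolist(),s['ft_force'],s['width'],env.tips_ahead)
E
```

```text
44.810049225802224 308.5998405698867 246.2934892000598 [[0.317, 0.664, -0.677, -307.735], [-0.948, 0.226, -0.222, -312.143], [0.006, 0.713, 0.701, 1047.19], [0.0, 0.0, 0.0, 1.0]] ['frame', 'vfov', 'cx', 'cy', 'cam_to_world']
57.40623093826299 319.84242782617633 239.73820104270013 [[-0.026, 0.994, -0.109, 486.188], [-1.0, -0.025, 0.007, -15.724], [0.004, 0.11, 0.994, 1119.915], [0.0, 0.0, 0.0, 1.0]] ['frame', 'vfov', 'cx', 'cy', 'cam_to_world']
0.1 [163.71647631 628.61804003 303.10059227] [[-0.968, 0.252, -0.0], [0.252, 0.968, -0.002], [-0.0, -0.002, -1.0]] [0.27995872 0.33484584 0.57678779] 1.0004840100479553 72.6
```

View pics/s0.png

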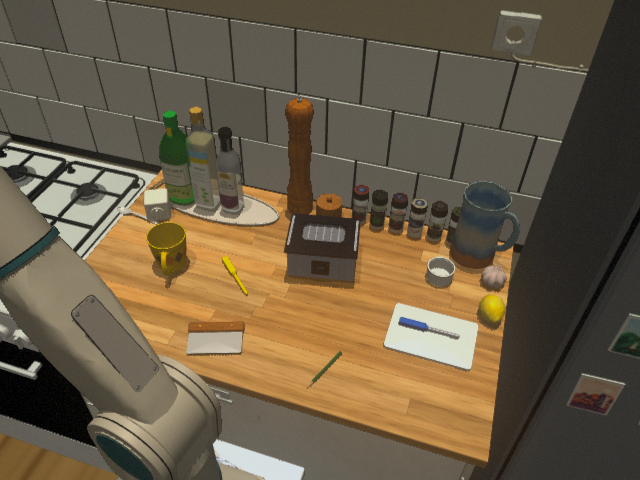

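View pics/t0.png

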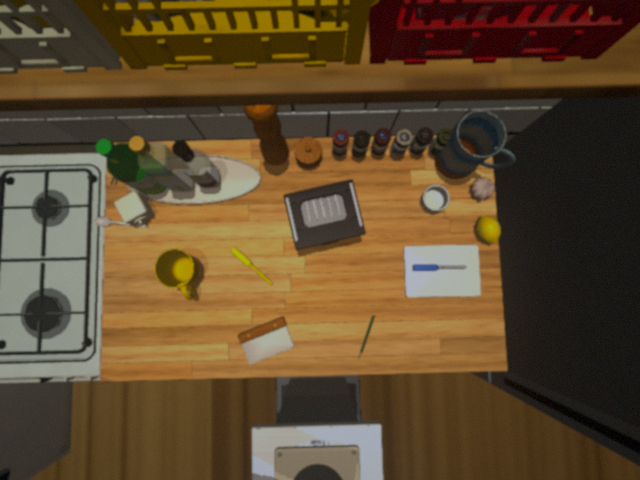

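Scene: the dispenser is at (322,250), and the trivet is at (432,335) with the key on it. Top: the dispenser is at (325,215) and the trivet at (442,271).
Key-shaped candidates in top: the yellow-handled tool (252,265), the green stick (367,335), and the blue-handled one with a steel shaft on the white trivet (440,268). The last fits the description by colour and place. I'll confirm it in a crop.

Run:
```python
from h import *
a=snap('scene');b=snap('top')
cv2.imwrite('pics/crop1.png',np.hstack([cv2.resize(a['frame'][295:375,375:490],None,fx=3.4,fy=3.4,interpolation=cv2.INTER_CUBIC)[:270,:390],cv2.resize(b['frame'][235:305,395:490],None,fx=4,fy=4,interpolation=cv2.INTER_CUBIC)[:270,:380]]))
cv2.imwrite('pics/crop2.png',np.hstack([cv2.resize(a['frame'][200:295,270:375],None,fx=3.7,fy=3.7,interpolation=cv2.INTER_CUBIC)[:350,:385],cv2.resize(b['frame'][170:257,275:372],None,fx=4.05,fy=4.05,interpolation=cv2.INTER_CUBIC)[:350,:390]]))
for c,n,z in((a,'scene',15),(b,'top',15)):
    h=cv2.cvtColor(c['frame'],cv2.COLOR_BGR2HSV)
    m=cv2.inRange(h,(105,110,50),(130,255,255))
    k,l,st,ce=cv2.connectedComponentsWithStats(m)
    for i in range(1,k):
        if st[i,4]>30:
            p=np.argwhere(l==i)[:,::-1].astype(np.float32); print(n,'blue',st[i],ce[i],plane(c,*ce[i],z).round(1), cv2.minAreaRect(p))
    m=cv2.inRange(h,(0,0,150),(180,60,255)) 
    k,l,st,ce=cv2.connectedComponentsWithStats(m)
    for i in range(1,k):
        if st[i,4]>700 and ce[i][0]>380:
            p=np.argwhere(l==i)[:,::-1].astype(np.float32); r=cv2.minAreaRect(p); print(n,'white',st[i],[plane(c,*q,8).round(1) for q in cv2.boxPoints(r)])
```

```text
scene blue [400 317  28  12 137] [413.04379562 322.37226277] [ 534.2 -282.9   15. ] ((413.62451171875, 322.533203125), (28.664968490600586, 4.960005760192871), 14.931416511535645)
scene white [ 384  303   94   66 3689] [array([ 456.1, -232.7,    8. ]), array([ 589.4, -230.8,    8. ]), array([ 583.1, -431.5,    8. ]), array([ 454.8, -420.4,    8. ])]
top blue [414 265  24   5 115] [425.2173913 267.0173913] [ 531.8 -287.3   15. ] ((425.5, 267.0), (4.0, 23.0), 90.0)
top white [ 404  245   77   52 3533] [array([ 586.9, -236.8,    8. ]), array([ 587.5, -428.9,    8. ]), array([ 458.1, -424.1,    8. ]), array([ 457.7, -234.4,    8. ])]
```

View pics/crop1.png

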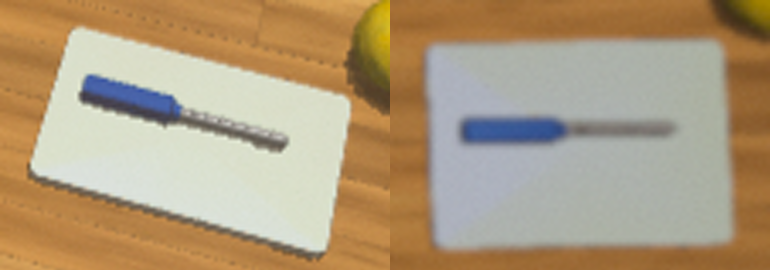

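View pics/crop2.png

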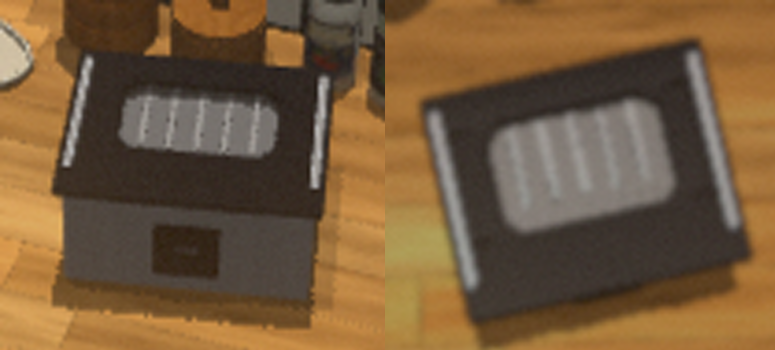

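The crop confirms it: blue handle on the left at scene (412,322), steel shaft to the right, tip at about (461,336), and in top from (413,267) to (467,267). The lid corners are clear in both views. Next I work out the poses.

Run:
```python
from h import *
a=snap('scene');b=snap('top')
S=lambda p,s,ox,oy,dx=0:((p[0]-dx+.5)/s-.5+ox,(p[1]+.5)/s-.5+oy)
print('key top',[plane(b,*S(p,4,395,235,390),z).round(1) for p,z in(((461,130),15),((566,130),15),((677,128),15))])
print('key sc',[plane(a,*S(p,3.4,375,295),z).round(1) for p,z in(((83,88),15),((178,106),15),((288,142),15))])
L=np.array([plane(b,*S(p,4.05,275,170,385),98) for p in((420,103),(700,42),(750,258),(478,320))])
M=np.array([plane(a,*S(p,3.7,270,200),98) for p in((85,52),(332,74),(322,218),(53,192))])
for Q in(L,M):
    fm=(Q[2]+Q[3])/2; v=Q[3]-Q[2]; w=Q[0]-Q[1]
    yaw=[np.degrees(np.arctan2(-k[0],k[1])) for k in(v,w)]
    d=Q[0]-Q[3]; d2=Q[1]-Q[2]
    yd=[np.degrees(np.arctan2(k[1],k[0])) for k in(d,d2)]
    y=np.radians(np.mean(yaw)); o=fm+74*np.array([np.cos(y),np.sin(y),0])
    print(Q.round(0).tolist(),'yaw',yaw,yd,'w',np.linalg.norm(v),np.linalg.norm(w),np.linalg.norm(d),'org',o, 'c',Q.mean(0))
# bezel in scene
print('bez',[plane(a,*S(p,3.7,270,200),z).round(1) for p,z in(((153,226),63),((219,228),63),((217,277),27),((154,273),27),((185,251),45))])
```

```text
key top [array([ 532.4, -254.9,   15. ]), array([ 530.7, -321.1,   15. ]), array([ 530.1, -391.3,   15. ])]
key sc [array([ 529.3, -252.2,   15. ]), array([ 534.6, -314.2,   15. ]), array([ 528.5, -386.6,   15. ])]
[[707.0, 61.0, 98.0], [740.0, -104.0, 98.0], [611.0, -129.0, 98.0], [579.0, 30.0, 98.0]] yaw [np.float64(11.4365327548161), np.float64(11.085917957854273)] [np.float64(13.715473335524752), np.float64(10.841654454949973)] w 161.7200717800588 168.33886155252355 132.15854317419928 org [667.64492054 -35.12251297  98.        ] c [659.34019242 -35.57812153  98.        ]
[[705.0, 62.0, 98.0], [736.0, -99.0, 98.0], [606.0, -128.0, 98.0], [574.0, 37.0, 98.0]] yaw [np.float64(11.062818853454774), np.float64(11.204016658443718)] [np.float64(10.997368640823405), np.float64(12.290099036974116)] w 167.59683516565383 164.58860550101517 132.94711751248641 org [662.69123614 -31.15151938  98.        ] c [655.29192004 -32.00207706  98.        ]
bez [array([598.4, -21. ,  63. ]), array([610.2, -61.2,  63. ]), array([601.4, -63.7,  27. ]), array([591.7, -24.2,  27. ]), array([600.4, -42.1,  45. ])]
```

Call:
move_arm --travel '[[0.7, -0.8, 0], [0.7, -0.8, 0], [0.7, -0.8, 0], [0.7, -0.8, 0], [0.7, -0.8, 0], [0.7, -0.8, 0], [0.7, -0.8, 0], [0.7, -0.8, 0], [0.7, -0.8, 0], [0.7, -0.8, 0]]' --dr '[[0, 0, -0.5], [0, 0, -0.5], [0, 0, -0.5], [0, 0, -0.5], [0, 0, -0.5], [0, 0, -0.5], [0, 0, -0.5], [0, 0, -0.5], [0, 0, -0.5], [0, 0, -0.5]]' --jaw '[1, 1, 1, 1, 1, 1, 1, 1, 1, 1]'

```text
time: 1.13
ee_pos: [439.2, 313.8, 304.2]
eef_rot: [[-0.71, 0.704, 0.0], [0.704, 0.71, 0.0], [0.0, 0.001, -1.0]]
ft_force: [0.9, 0.7, 0.2]
width: 1.0
grasp_force: 0.0
```

Call:
move_arm --travel '[[0.15, -0.97, 0], [0.15, -0.97, 0], [0.15, -0.97, 0], [0.15, -0.97, 0], [0.15, -0.97, 0], [0.15, -0.97, 0], [0.15, -0.97, 0], [0.15, -0.97, 0], [0.15, -0.97, 0], [0.15, -0.97, 0]]' --dr '[[0, 0, -0.5], [0, 0, -0.5], [0, 0, -0.5], [0, 0, -0.5], [0, 0, -0.5], [0, 0, -0.5], [0, 0, -0.5], [0, 0, -0.5], [0, 0, -0.5], [0, 0, -0.5]]' --jaw '[1, 1, 1, 1, 1, 1, 1, 1, 1, 1]'

```text
time: 1.97
ee_pos: [498.2, -74.4, 304.2]
eef_rot: [[-0.263, 0.965, 0.001], [0.965, 0.263, 0.0], [0.0, 0.001, -1.0]]
ft_force: [0.7, 0.7, 0.9]
width: 0.997
grasp_force: 0.0
```

Call:
move_arm --travel '[[0.15, -0.97, -0.2], [0.15, -0.97, -0.2], [0.15, -0.97, -0.2], [0.15, -0.97, -0.2], [0.15, -0.97, -0.2], [0, 0, -0.2], [0, 0, -0.2], [0, 0, -0.2], [0, 0, 0], [0, 0, 0]]' --dr '[[0, 0, -0.5], [0, 0, -0.5], [0, 0, -0.5], [0, 0, -0.5], [0, 0, -0.5], [0, 0, 0], [0, 0, 0], [0, 0, 0], [0, 0, 0], [0, 0, 0]]' --jaw '[1, 1, 1, 1, 1, 1, 1, 1, 1, 1]'

```text
time: 2.8
ee_pos: [528.3, -264.5, 239.5]
eef_rot: [[-0.01, 1.0, -0.001], [1.0, 0.01, 0.002], [0.002, -0.001, -1.0]]
ft_force: [-0.3, -0.2, 0.1]
width: 0.999
grasp_force: 0.0
```

Run:
```python
from h import *
s=env.state();print(s['time'],s['ee_pos'],np.round(s['eef_rot'],3).tolist(),np.round(s['joint_positions'],0),s['ft_force'])
c=snap('wrist','w1');c['wrist']=1
print(c['vfov'],c['cx'],c['cy'],np.round(c['cam_to_world'],3).tolist())
h=cv2.cvtColor(c['frame'],cv2.COLOR_BGR2HSV)
m=cv2.inRange(h,(105,110,50),(130,255,255))
k,l,st,ce=cv2.connectedComponentsWithStats(m)
for i in range(1,k):
    if st[i,4]>150:
        p=np.argwhere(l==i)[:,::-1].astype(np.float32);r=cv2.minAreaRect(p);print(st[i],ce[i],plane(c,*ce[i],20).round(1),[plane(c,*q,22).round(1) for q in cv2.boxPoints(r)])
```

```text
2.8 [ 528.29829665 -264.54548252  239.48770231] [[-0.01, 1.0, -0.001], [1.0, 0.01, 0.002], [0.002, -0.001, -1.0]] [ 10.  37.  22. 101. -19.  46.  42.] [-0.32175633 -0.16362884  0.11152179]
65.70646984690485 316.0447838724782 233.74094517697827 [[1.0, -0.009, -0.003, 526.344], [0.01, 0.954, 0.3, -187.339], [0.0, -0.3, 0.954, 309.906], [0.0, 0.0, 0.0, 1.0]]
[ 310  202   19   76 1258] [319.01430843 238.12559618] [ 529.7 -282.2   20. ] [array([ 521.7, -316.1,   22. ]), array([ 523.1, -251.3,   22. ]), array([ 537.1, -251.5,   22. ]), array([ 536.7, -316.4,   22. ])]
```

View pics/w1.png

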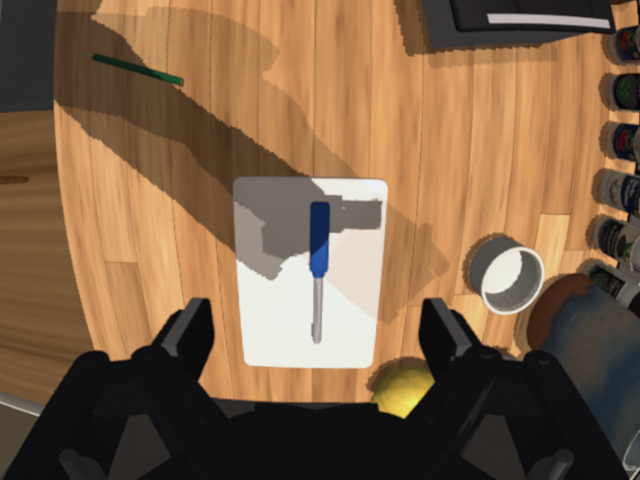

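The wrist view shows the key handle from (319,202) to (319,278) with its tip at (317,343). The ramekin stands close by at (505,275), so I part-close the fingers before going down.

Call:
move_arm --travel '[[0.04, -0.21, -0.2], [0, 0, -0.4], [0, 0, -0.5], [0, 0, -0.5], [0, 0, -0.5], [0, 0, -0.5], [0, 0, -0.4], [0, 0, -0.3], [0, 0, 0], [0, 0, 0]]' --dr '[[0, 0, -0.1], [0, 0, 0], [0, 0, 0], [0, 0, 0], [0, 0, 0], [0, 0, 0], [0, 0, 0], [0, 0, 0], [0, 0, 0], [0, 0, 0]]' --jaw '[-0.2, -0.2, -0.2, -0.2, -0.2, -0.2, -0.2, -0.2, -0.2, -0.2]'

```text
time: 3.68
ee_pos: [529.8, -275.1, 107.7]
eef_rot: [[0.004, 1.0, -0.0], [1.0, -0.004, 0.0], [0.0, -0.0, -1.0]]
ft_force: [0.2, -0.4, 0.5]
width: 0.4
grasp_force: 0.0
```

Run:
```python
from h import *
s=env.state();print(s['time'],s['ee_pos'],s['width'],s['ft_force'])
c=snap('wrist');c['wrist']=1
h=cv2.cvtColor(c['frame'],cv2.COLOR_BGR2HSV)
m=cv2.inRange(h,(105,110,40),(130,255,255))
k,l,st,ce=cv2.connectedComponentsWithStats(m)
for i in range(1,k):
    if st[i,4]>150:
        p=np.argwhere(l==i)[:,::-1].astype(np.float32);r=cv2.minAreaRect(p);print(st[i],plane(c,*ce[i],22).round(1),[plane(c,*q,22).round(1) for q in cv2.boxPoints(r)])
```

```text
3.6833 [ 529.78567418 -275.13644811  107.72992254] 0.4001140655647528 [ 0.15338636 -0.37080165  0.54477014]
[ 302  240   34  122 3642] [ 529.6 -278.3   22. ] [array([ 522.5, -250. ,   22. ]), array([ 537.1, -250. ,   22. ]), array([ 538.3, -316.1,   22. ]), array([ 521.2, -316. ,   22. ])]
```

Call:
move_arm --travel '[[0, 0.05, -0.3], [0, 0, -0.2], [0, 0, -0.12], [0, 0, 0], [0, 0, 0], [0, 0, 0], [0, 0, 0], [0, 0, 0], [0, 0, 0], [0, 0, 0]]' --dr '[[0, 0, 0], [0, 0, 0], [0, 0, 0], [0, 0, 0], [0, 0, 0], [0, 0, 0], [0, 0, 0], [0, 0, 0], [0, 0, 0], [0, 0, 0]]' --jaw '[-0.2, -0.2, -0.2, -0.2, -1, -1, -1, -1, -1, -1]'

```text
time: 4.57
ee_pos: [529.9, -273.0, 83.3]
eef_rot: [[0.003, 1.0, 0.0], [1.0, -0.003, -0.0], [-0.0, 0.0, -1.0]]
ft_force: [-0.6, -0.5, 0.6]
width: 0.168
grasp_force: 60.2
```

Call:
move_arm --travel '[[0, 0, 0.3], [0, 0, 0.6], [0, 0, 0.8], [-0.1, 0.2, 0.7], [-0.1, 0.2, 0.5], [-0.1, 0.2, 0], [-0.1, 0.2, 0], [-0.1, 0.2, 0], [-0.1, 0.2, 0], [-0.1, 0.2, 0]]' --dr '[[0, 0, 0], [0, 0, 0], [0, 0, 0.9], [0, 0, 1], [0, 0, 1], [0, 0, 1], [0, 0, 1], [0, 0, 1], [0, 0, 1], [0, 0, 1]]' --jaw '[-1, -1, -1, -1, -1, -1, -1, -1, -1, -1]'

```text
time: 5.4
ee_pos: [501.5, -216.7, 200.1]
eef_rot: [[-0.737, 0.676, 0.001], [0.676, 0.737, -0.001], [-0.001, -0.0, -1.0]]
ft_force: [-0.6, -0.3, -1.2]
width: 0.166
grasp_force: 60.1
```

Call:
move_arm --travel '[[-0.1, 0.2, 0], [-0.1, 0.2, 0], [-0.1, 0.2, 0], [-0.1, 0.2, 0], [-0.1, 0.2, 0], [-0.1, 0.2, 0], [-0.2, 0.2, 0], [-0.2, 0.2, 0], [0, 0, 0], [0, 0, 0]]' --dr '[[0, 0, 1], [0, 0, 1], [0, 0, 1], [0, 0, 1], [0, 0, 1], [0, 0, 1], [0, 0, 1], [0, 0, 1], [0, 0, 1], [0, 0, 0]]' --jaw '[-1, -1, -1, -1, -1, -1, -1, -1, -1, -1]'

```text
time: 6.23
ee_pos: [461.3, -152.9, 199.9]
eef_rot: [[-0.98, -0.197, 0.0], [-0.197, 0.98, -0.0], [-0.0, -0.001, -1.0]]
ft_force: [0.7, -0.1, -0.7]
width: 0.166
grasp_force: 60.1
```

Run:
```python
from h import *
s=env.state();print(s['time'],s['ee_pos'],np.round(s['eef_rot'],3).tolist(),np.round(s['joint_positions'],0),s['ft_force'],s['width'])
c=snap('wrist','w2');print(c['cx'],c['cy'],np.round(c['cam_to_world'],3).tolist())
```

```text
6.2333 [ 461.34628016 -152.87084131  199.90155451] [[-0.98, -0.197, 0.0], [-0.197, 0.98, -0.0], [-0.0, -0.001, -1.0]] [ 20.  32.  -8. 118.   8.  30. 108.] [ 0.73374249 -0.07787493 -0.70131473] 0.16595983110319404
316.0447838724782 233.74094517697827 [[-0.197, -0.935, -0.295, 384.846], [0.98, -0.189, -0.057, -167.321], [-0.002, -0.301, 0.954, 270.188], [0.0, 0.0, 0.0, 1.0]]
```

View pics/w2.png

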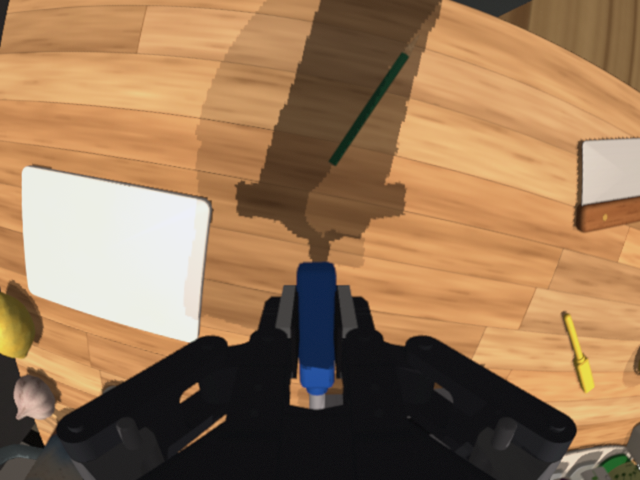

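The wrist camera shows the held key in line at (317,330), but the gripper hides the slot side. I'll line up from the scene view, with the tip about 30 mm in front of the mouth, and check it there.

Call:
move_arm --travel '[[-0.06, 0.5, -0.2], [-0.1, 0.6, -0.3], [0, 0.5, -0.4], [0, 0.3, -0.4], [0, 0.115, -0.4], [0, 0, -0.3], [0, 0, -0.165], [0, 0, 0], [0, 0, 0], [0, 0, 0]]' --dr '[[0, 0, 0], [0, 0, 0], [0, 0, 0], [0, 0, 0], [0, 0, 0], [0, 0, 0], [0, 0, 0], [0, 0, 0], [0, 0, 0], [0, 0, 0]]' --jaw '[-1, -1, -1, -1, -1, -1, -1, -1, -1, -1]'

```text
time: 7.12
ee_pos: [455.9, -72.9, 113.2]
eef_rot: [[-0.981, -0.193, 0.001], [-0.193, 0.981, -0.001], [-0.001, -0.001, -1.0]]
ft_force: [0.3, -0.2, -0.7]
width: 0.17
grasp_force: 60.1
```

Run:
```python
from h import *
s=env.state();print(s['time'],s['ee_pos'],np.round(s['eef_rot'],4).tolist(),s['ft_force'],s['width'])
a=snap('scene');b=snap('top')
cv2.imwrite('pics/x1.png',np.hstack([cv2.resize(a['frame'][215:315,260:360],None,fx=4,fy=4,interpolation=cv2.INTER_CUBIC),cv2.resize(b['frame'][190:290,275:375],None,fx=4,fy=4,interpolation=cv2.INTER_CUBIC)]))
def proj(c,p):
    M=np.array(c['cam_to_world']);f=240/np.tan(np.radians(c['vfov']/2));q=np.linalg.inv(M)@np.append(p,1);return np.array([c['cx']+f*q[0]/-q[2],c['cy']-f*q[1]/-q[2]])
R=np.array(s['eef_rot']);p=np.array(s['ee_pos'])
tip=p-115*R[:,0]+68.3*R[:,2]
print('tip',tip,'scene crop px',(proj(a,tip)-[260,215])*4,'top',(proj(b,tip)-[275,190])*4+[400,0])
print('slot pred',(proj(a,np.array([597,-44.5,45]))-[260,215])*4)
```

```text
7.1167 [455.90687777 -72.87826046 113.15157376] [[-0.9813, -0.1927, 0.0013], [-0.1927, 0.9813, -0.0005], [-0.0011, -0.0008, -1.0]] [ 0.32529968 -0.23303902 -0.73973627] 0.17009489069070646
tip [568.83793789 -50.75814037  44.98144872] scene crop px [236.27085592 250.79249417] top [625.535575   255.43061416]
slot pred [240.7204995  214.84058252]
```

View pics/x1.png

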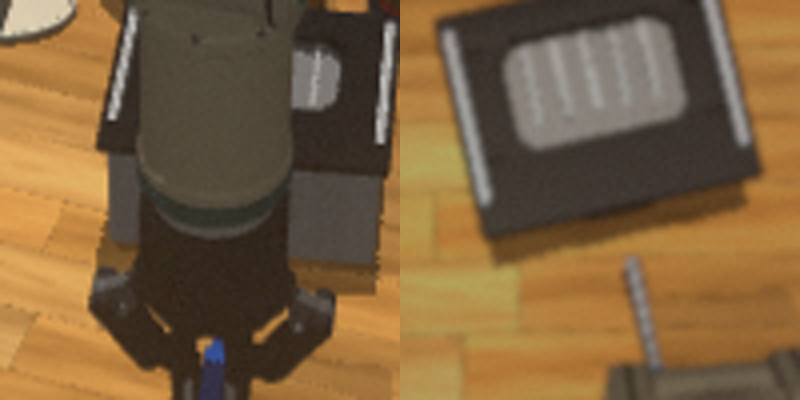

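Top view: the tip at (631,258) points at the middle of the front, with a lid-front midpoint of about (627,206). The lateral estimates of -159 to -161 match the tool's -160. Going in gently.

Call:
move_arm --travel '[[0.074, 0.0145, 0], [0.074, 0.0145, 0], [0.074, 0.0145, 0], [0.074, 0.0145, 0], [0.074, 0.0145, 0], [0.074, 0.0145, 0], [0.074, 0.0145, 0], [0.074, 0.0145, 0], [0.074, 0.0145, 0], [0.05, 0.01, 0]]' --dr '[[0, 0, 0], [0, 0, 0], [0, 0, 0], [0, 0, 0], [0, 0, 0], [0, 0, 0], [0, 0, 0], [0, 0, 0], [0, 0, 0], [0, 0, 0]]' --jaw '[-1, -1, -1, -1, -1, -1, -1, -1, -1, -1]'

```text
time: 8.05
ee_pos: [484.5, -66.6, 112.5]
eef_rot: [[-0.981, -0.194, 0.0], [-0.194, 0.981, 0.0], [-0.0, -0.0, -1.0]]
ft_force: [-0.4, -1.0, -0.9]
width: 0.169
grasp_force: 60.1
```

Call:
move_arm --travel '[[0.025, 0.005, 0], [0.025, 0.005, 0], [0.025, 0.005, 0], [0.025, 0.005, 0], [0.025, 0.005, 0], [0.025, 0.005, 0], [0.025, 0.005, 0], [0.025, 0.005, 0], [0, 0, 0], [0, 0, 0]]' --dr '[[0, 0, 0], [0, 0, 0], [0, 0, 0], [0, 0, 0], [0, 0, 0], [0, 0, 0], [0, 0, 0], [0, 0, 0], [0, 0, 0], [0, 0, 0]]' --jaw '[-1, -1, -1, -1, -1, -1, -1, -1, -1, -1]'

```text
time: 8.88
ee_pos: [492.1, -65.1, 112.5]
eef_rot: [[-0.981, -0.194, 0.0], [-0.194, 0.981, 0.0], [-0.0, 0.0, -1.0]]
ft_force: [0.4, 0.9, -1.5]
width: 0.17
grasp_force: 60.1
```

Call:
move_arm --travel '[[0.025, 0.005, 0], [0.025, 0.005, 0], [0.025, 0.005, 0], [0.025, 0.005, 0], [0.025, 0.005, 0], [0.025, 0.005, 0], [0.025, 0.005, 0], [0.025, 0.005, 0], [0.025, 0.005, 0], [0, 0, 0]]' --dr '[[0, 0, 0], [0, 0, 0], [0, 0, 0], [0, 0, 0], [0, 0, 0], [0, 0, 0], [0, 0, 0], [0, 0, 0], [0, 0, 0], [0, 0, 0]]' --jaw '[-1, -1, -1, -1, -1, -1, -1, -1, -1, -1]'

```text
time: 9.72
ee_pos: [501.4, -63.3, 112.5]
eef_rot: [[-0.981, -0.194, 0.0], [-0.194, 0.981, 0.0], [-0.0, -0.0, -1.0]]
ft_force: [-0.8, 0.1, -1.2]
width: 0.167
grasp_force: 60.1
```

Call:
move_arm --travel '[[0.02, 0.004, 0], [0.02, 0.004, 0], [0.02, 0.004, 0], [0.02, 0.004, 0], [0.02, 0.004, 0], [0.02, 0.004, 0], [0, 0, 0], [0, 0, 0], [0, 0, 0], [0, 0, 0]]' --dr '[[0, 0, 0], [0, 0, 0], [0, 0, 0], [0, 0, 0], [0, 0, 0], [0, 0, 0], [0, 0, 0], [0, 0, 0], [0, 0, 0], [0, 0, 0]]' --jaw '[-1, -1, -1, -1, -1, -1, -1, -1, -1, -1]'

```text
time: 10.55
ee_pos: [505.8, -62.4, 112.5]
eef_rot: [[-0.981, -0.194, -0.0], [-0.194, 0.981, 0.0], [0.0, 0.0, -1.0]]
ft_force: [-0.7, -0.1, 0.3]
width: 0.163
grasp_force: 60.1
```

Call:
move_arm --travel '[[0.02, 0.004, 0], [0.02, 0.004, 0], [0.02, 0.004, 0], [0.02, 0.004, 0], [0.02, 0.004, 0], [0.02, 0.004, 0], [0, 0, 0], [0, 0, 0], [0, 0, 0], [0, 0, 0]]' --dr '[[0, 0, 0], [0, 0, 0], [0, 0, 0], [0, 0, 0], [0, 0, 0], [0, 0, 0], [0, 0, 0], [0, 0, 0], [0, 0, 0], [0, 0, 0]]' --jaw '[-1, -1, -1, -1, -1, -1, -1, -1, -1, -1]'

```text
time: 11.38
ee_pos: [510.5, -61.4, 112.5]
eef_rot: [[-0.981, -0.194, -0.0], [-0.194, 0.981, 0.0], [0.0, 0.0, -1.0]]
ft_force: [-0.6, -0.8, -0.1]
width: 0.168
grasp_force: 60.1
```

Call:
move_arm --travel '[[0.02, 0.004, 0], [0.02, 0.004, 0], [0.02, 0.004, 0], [0.02, 0.004, 0], [0.02, 0.004, 0], [0.02, 0.004, 0], [0, 0, 0], [0, 0, 0], [0, 0, 0], [0, 0, 0]]' --dr '[[0, 0, 0], [0, 0, 0], [0, 0, 0], [0, 0, 0], [0, 0, 0], [0, 0, 0], [0, 0, 0], [0, 0, 0], [0, 0, 0], [0, 0, 0]]' --jaw '[-1, -1, -1, -1, -1, -1, -1, -1, -1, -1]'

```text
time: 12.22
ee_pos: [514.7, -60.5, 112.4]
eef_rot: [[-0.981, -0.194, -0.002], [-0.194, 0.981, -0.0], [0.002, 0.0, -1.0]]
ft_force: [-3.4, -0.6, 0.2]
width: 0.164
grasp_force: 60.2
```

Contact at about 3.5 N. From here I go in shorter steps.

Call:
move_arm --travel '[[0.0125, 0.0025, 0], [0.0125, 0.0025, 0], [0.0125, 0.0025, 0], [0.0125, 0.0025, 0], [0.0125, 0.0025, 0], [0.0125, 0.0025, 0], [0, 0, 0], [0, 0, 0], [0, 0, 0], [0, 0, 0]]' --dr '[[0, 0, 0], [0, 0, 0], [0, 0, 0], [0, 0, 0], [0, 0, 0], [0, 0, 0], [0, 0, 0], [0, 0, 0], [0, 0, 0], [0, 0, 0]]' --jaw '[-1, -1, -1, -1, -1, -1, -1, -1, -1, -1]'

```text
time: 13.05
ee_pos: [517.8, -59.9, 112.4]
eef_rot: [[-0.981, -0.194, -0.001], [-0.194, 0.981, -0.0], [0.001, 0.0, -1.0]]
ft_force: [-5.0, -1.1, -0.5]
width: 0.161
grasp_force: 60.2
```

Call:
move_arm --travel '[[0.0125, 0.0025, 0], [0.0125, 0.0025, 0], [0.0125, 0.0025, 0], [0.0125, 0.0025, 0], [0.0125, 0.0025, 0], [0, 0, 0], [0, 0, 0], [0, 0, 0], [0, 0, 0], [0, 0, 0]]' --dr '[[0, 0, 0], [0, 0, 0], [0, 0, 0], [0, 0, 0], [0, 0, 0], [0, 0, 0], [0, 0, 0], [0, 0, 0], [0, 0, 0], [0, 0, 0]]' --jaw '[-1, -1, -1, -1, -1, -1, -1, -1, -1, -1]'

```text
time: 13.88
ee_pos: [519.7, -59.5, 112.3]
eef_rot: [[-0.981, -0.194, -0.003], [-0.194, 0.981, -0.0], [0.003, 0.0, -1.0]]
ft_force: [-6.7, -1.5, -0.1]
width: 0.164
grasp_force: 60.2
```

Run:
```python
from h import *
import time
s=env.state();print(s['time'],s['ft_force'])
b=snap('top');r=np.load('ref.npy') if 0 else cv2.imread('pics/t0.png')
f=b['frame'];d=np.abs(f.astype(int)-r).sum(2)[165:260,275:375]
print('changed px on lid',(d>60).sum(0).sum(), (d[:30]>60).sum())
np.save('ref.npy',f)
```

```text
13.8833 [-6.69458451 -1.49412957 -0.08308172]
changed px on lid 912 0
```

Call:
move_arm --travel '[[0.0125, 0.0025, 0], [0.0125, 0.0025, 0], [0.005, 0.001, 0], [0, 0, 0], [0, 0, 0], [0, 0, 0], [0, 0, 0], [0, 0, 0], [0, 0, 0], [0, 0, 0]]' --dr '[[0, 0, 0], [0, 0, 0], [0, 0, 0], [0, 0, 0], [0, 0, 0], [0, 0, 0], [0, 0, 0], [0, 0, 0], [0, 0, 0], [0, 0, 0]]' --jaw '[-1, -1, -1, -1, -1, -1, -1, -1, -1, -1]'

```text
time: 14.77
ee_pos: [520.7, -59.3, 112.2]
eef_rot: [[-0.981, -0.194, -0.003], [-0.194, 0.981, -0.0], [0.003, 0.0, -1.0]]
ft_force: [-6.5, -0.6, 0.4]
width: 0.165
grasp_force: 60.2
```

```bash
cat > lid.py <<'E'
from h import *
s=env.state();print(s['time'],s['ft_force'])
b=snap('top');f=b['frame'];r=np.load('ref.npy')
d=np.abs(cv2.GaussianBlur(f,(3,3),0).astype(int)-cv2.GaussianBlur(r,(3,3),0)).sum(2)[165:245,275:375]
print('changed',(d>60).sum())
def proj(c,p):
    M=np.array(c['cam_to_world']);F=240/np.tan(np.radians(c['vfov']/2));q=np.linalg.inv(M)@np.append(p,1);return np.array([c['cx']+F*q[0]/-q[2],c['cy']-F*q[1]/-q[2]])
for t in(0,.2,.55):
    print(t,[proj(b,np.array([665-55*0+ .981*(55-129*np.cos(t))+0.194*-y*-1*-1, -32+.194*(55-129*np.cos(t))+.981*y, 96+129*np.sin(t)])).round(0) for y in(80,-80)])
cv2.imwrite('pics/lid%d.png'%(s['time']*100),np.hstack([cv2.resize(f[150:270,260:390],(390,360)),cv2.resize(snap('scene')['frame'][150:300,240:400],(400,360))]))
E
python3 lid.py; ls pics
```

```text
14.7667 [-6.45298455 -0.63465394  0.38578328]
changed 776
0 [array([297., 250.]), array([363., 235.])]
0.2 [array([296., 248.]), array([364., 232.])]
0.55 [array([293., 239.]), array([364., 223.])]
crop1.png
crop2.png
lid1476.png
s0.png
t0.png
w1.png
w2.png
x1.png
```

The lid region has changed a lot, so it is probably rising. I hold the key in place and measure again.

Call:
move_arm --travel '[[0, 0, 0], [0, 0, 0], [0, 0, 0], [0, 0, 0], [0, 0, 0], [0, 0, 0], [0, 0, 0], [0, 0, 0], [0, 0, 0], [0, 0, 0]]' --dr '[[0, 0, 0], [0, 0, 0], [0, 0, 0], [0, 0, 0], [0, 0, 0], [0, 0, 0], [0, 0, 0], [0, 0, 0], [0, 0, 0], [0, 0, 0]]' --jaw '[-1, -1, -1, -1, -1, -1, -1, -1, -1, -1]'

```text
time: 15.7
ee_pos: [520.6, -59.4, 112.2]
eef_rot: [[-0.981, -0.194, -0.003], [-0.194, 0.981, -0.0], [0.003, 0.0, -1.0]]
ft_force: [-6.0, -1.3, -0.2]
width: 0.169
grasp_force: 60.2
```

```bash
python3 lid.py|head -2; ls pics
```

```text
15.7 [-6.03047294 -1.33918377 -0.16718898]
changed 1473
crop1.png
crop2.png
lid1476.png
lid1570.png
s0.png
t0.png
w1.png
w2.png
x1.png
```

View pics/lid1570.png

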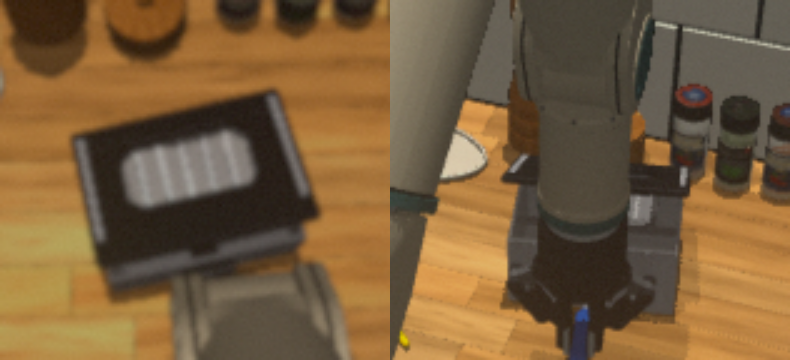

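The lid has risen: the top crop shows the box interior along the front edge at (205,255), and the scene crop shows the lid standing up. I withdraw the key straight back and carry it to the trivet.

Call:
move_arm --travel '[[0, 0, 0], [0, 0, 0], [0, 0, 0], [-0.1, -0.02, 0], [-0.25, -0.05, 0], [-0.25, -0.05, 0], [-0.25, -0.05, 0], [-0.25, -0.05, 0], [-0.25, -0.05, 0], [-0.25, -0.05, 0]]' --dr '[[0, 0, 0], [0, 0, 0], [0, 0, 0], [0, 0, 0], [0, 0, 0], [0, 0, 0], [0, 0, 0], [0, 0, 0], [0, 0, 0], [0, 0, 0]]' --jaw '[-1, -1, -1, -1, -1, -1, -1, -1, -1, -1]'

```text
time: 16.63
ee_pos: [460.6, -71.6, 113.0]
eef_rot: [[-0.981, -0.195, 0.006], [-0.195, 0.981, 0.0], [-0.006, -0.001, -1.0]]
ft_force: [0.1, -0.0, -1.2]
width: 0.163
grasp_force: 60.1
```

Call:
move_arm --travel '[[-0.1, -0.02, 0.4], [0, 0, 0.6], [0, -0.35, 0.6], [0, -0.35, 0.6], [0, -0.35, 0], [0, -0.35, 0], [0, -0.35, 0], [0, -0.35, 0], [0, -0.35, 0], [0, -0.35, 0]]' --dr '[[0, 0, 0], [0, 0, 0], [0, 0, -1], [0, 0, -1], [0, 0, -1], [0, 0, -1], [0, 0, -1], [0, 0, -1], [0, 0, -1], [0, 0, -1]]' --jaw '[-1, -1, -1, -1, -1, -1, -1, -1, -1, -1]'

```text
time: 17.47
ee_pos: [456.7, -185.8, 201.4]
eef_rot: [[-0.798, 0.602, 0.006], [0.602, 0.798, -0.002], [-0.006, 0.002, -1.0]]
ft_force: [-0.0, 0.5, -0.8]
width: 0.167
grasp_force: 60.1
```

Call:
move_arm --travel '[[0.25, -0.3, 0], [0.25, -0.3, 0], [0.25, -0.3, 0], [0.25, -0.3, 0], [0.25, -0.3, 0], [0.25, -0.3, 0], [0.25, -0.3, 0], [0, 0, 0], [0, 0, 0], [0, 0, 0]]' --dr '[[0, 0, -1], [0, 0, -1], [0, 0, -1], [0, 0, -1], [0, 0, -1], [0, 0, -1], [0, 0, -1], [0, 0, -1], [0, 0, -0.9], [0, 0, 0]]' --jaw '[-1, -1, -1, -1, -1, -1, -1, -1, -1, -1]'

```text
time: 18.3
ee_pos: [526.3, -269.1, 200.9]
eef_rot: [[0.004, 1.0, 0.004], [1.0, -0.004, -0.002], [-0.002, 0.004, -1.0]]
ft_force: [-0.2, 0.5, -0.5]
width: 0.165
grasp_force: 60.1
```

Call:
move_arm --travel '[[0.09, -0.1, -0.4], [0, 0, -0.5], [0, 0, -0.5], [0, 0, -0.5], [0, 0, -0.5], [0, 0, -0.25], [0, 0, -0.15], [0, 0, -0.05], [0, 0, 0], [0, 0, 0]]' --dr '[[0, 0, 0], [0, 0, 0], [0, 0, 0], [0, 0, 0], [0, 0, 0], [0, 0, 0], [0, 0, 0], [0, 0, 0], [0, 0, 0], [0, 0, 0]]' --jaw '[-1, -1, -1, -1, -1, -1, -1, -1, -1, -1]'

```text
time: 19.13
ee_pos: [528.5, -273.1, 87.5]
eef_rot: [[0.003, 1.0, 0.002], [1.0, -0.003, -0.001], [-0.001, 0.002, -1.0]]
ft_force: [1.4, -0.0, 0.4]
width: 0.163
grasp_force: 60.1
```

Call:
move_arm --travel '[[0, 0, -0.04], [0, 0, -0.04], [0, 0, -0.015], [0, 0, 0], [0, 0, 0], [0, 0, 0], [0, 0, 0], [0, 0, 0], [0, 0, 0], [0, 0, 0]]' --dr '[[0, 0, 0], [0, 0, 0], [0, 0, 0], [0, 0, 0], [0, 0, 0], [0, 0, 0], [0, 0, 0], [0, 0, 0], [0, 0, 0], [0, 0, 0]]' --jaw '[-1, -1, -1, -1, -0.2, -0.2, -0.2, -0.2, -0.2, -0.2]'

```text
time: 19.97
ee_pos: [527.7, -272.7, 82.6]
eef_rot: [[0.004, 1.0, -0.0], [1.0, -0.004, 0.0], [0.0, -0.0, -1.0]]
ft_force: [-0.6, 0.2, -0.1]
width: 0.404
grasp_force: 0.0
```

Call:
move_arm --travel '[[0, 0, 0.1], [0, 0, 0.3], [0, 0, 0.7], [0, 0, 0.9], [0, 0, 0.9], [0, 0, 0.9], [0, 0, 0], [0, 0, 0], [0, 0, 0], [0, 0, 0]]' --dr '[[0, 0, 0], [0, 0, 0], [0, 0, 0], [0, 0, 0], [0, 0, 0], [0, 0, 0], [0, 0, 0], [0, 0, 0], [0, 0, 0], [0, 0, 0]]' --jaw '[-0.2, -0.2, -0.2, -0.2, -0.2, -0.2, -0.2, -0.2, -1, -1]'

```text
time: 20.8
ee_pos: [527.1, -272.1, 233.9]
eef_rot: [[0.003, 1.0, -0.002], [1.0, -0.003, 0.001], [0.001, -0.002, -1.0]]
ft_force: [-0.4, 0.6, -0.7]
width: 0.129
grasp_force: 0.0
```

Run:
```python
from h import *
s=env.state();print(s['time'],s['ee_pos'],s['ft_force'],np.round(s['joint_positions']))
b=snap('top');a=snap('scene');w=snap('wrist');w['wrist']=1
cv2.imwrite('pics/chk.png',np.hstack([cv2.resize(b['frame'][150:300,260:500],(480,300)),cv2.resize(a['frame'][190:300,260:370],(300,300))]))
h=cv2.cvtColor(w['frame'],cv2.COLOR_BGR2HSV)
m=cv2.inRange(h,(105,110,40),(130,255,255))
k,l,st,ce=cv2.connectedComponentsWithStats(m)
for i in range(1,k):
    if st[i,4]>150: print(st[i],plane(w,*ce[i],20).round(1))
```

```text
20.8 [ 527.08061604 -272.1039023   233.90886704] [-0.35637699  0.64926083 -0.65046092] [ 11.  38.  22. 101. -19.  45.  42.]
[ 309  194   19   78 1342] [ 527.  -281.7   20. ]
```

View pics/chk.png

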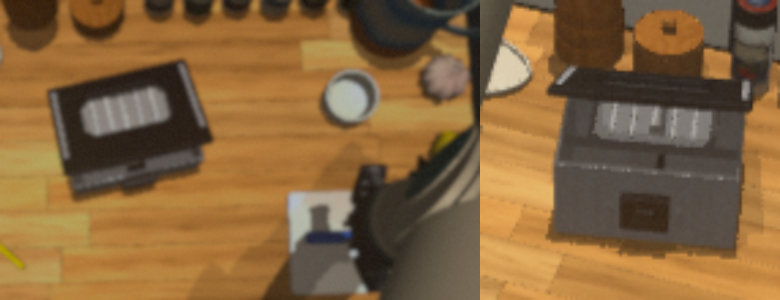

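The key lies on the trivet with its handle at about (527,-282), and the lid stands at its raised angle. Next I turn the closed fingers to the dispenser's heading and tilt them 15° forward, in front of the lip.

Call:
move_arm --travel '[[0, 0.3, 0.1], [0, 0.3, 0], [0, 0.3, 0], [0, 0.3, 0], [0, 0.3, 0], [0, 0.3, 0], [0, 0.3, 0], [0, 0.3, 0], [0, 0.3, 0], [0, 0.3, 0]]' --dr '[[0, 0, 1], [0, 0, 1], [0, 0, 1], [0, 0, 1], [0, 0, 1], [0, 0, 1], [0, 0, 1], [0, 0, 1], [0, 0, 1], [0, 0, 1]]' --jaw '[-1, -1, -1, -1, -1, -1, -1, -1, -1, -1]'

```text
time: 21.78
ee_pos: [527.3, -152.2, 237.9]
eef_rot: [[-0.867, 0.499, -0.002], [0.499, 0.867, 0.0], [0.002, -0.0, -1.0]]
ft_force: [-0.2, 0.3, -0.2]
width: 0.001
grasp_force: 0.0
```

Call:
move_arm --travel '[[0, 0.335, 0], [0, 0.335, 0], [0, 0.335, 0], [0, 0.335, 0], [0, 0.335, 0], [0, 0.335, 0], [0, 0.335, 0], [0, 0, 0], [0, 0, 0], [0, 0, 0]]' --dr '[[0, 0, 1], [0, 0, 1], [0, 0, 1], [0, 0, 1], [0, 0, 1], [0, 0, 1], [0, 0, 0.9], [0.24, -1, 0], [0.24, -1, 0], [0.1, -0.5, 0]]' --jaw '[-1, -1, -1, -1, -1, -1, -1, -1, -1, -1]'

```text
time: 22.62
ee_pos: [526.0, -59.1, 237.9]
eef_rot: [[-0.946, -0.195, 0.26], [-0.186, 0.981, 0.061], [-0.267, 0.009, -0.964]]
ft_force: [-1.4, 0.3, -0.4]
width: -0.002
grasp_force: 0.0
```

Run:
```python
from h import *
s=env.state();print(s['time'],s['ee_pos'],np.round(s['eef_rot'],3).tolist(),s['width'],np.round(s['joint_positions']))
```

```text
22.6167 [525.9909149  -59.05732868 237.91881586] [[-0.946, -0.195, 0.26], [-0.186, 0.981, 0.061], [-0.267, 0.009, -0.964]] -0.0016903896545322713 [ 14.  28. -11. 121.   1.  17. 105.]
```

Call:
move_arm --travel '[[0.2, 0.04, 0], [0.2, 0.04, -0.1], [0.2, 0.04, -0.2], [0.2, 0.04, -0.2], [0.1, 0.02, -0.18], [0, 0, 0], [0, 0, 0], [0.05, 0.01, 0], [0.05, 0.01, 0], [0, 0, 0]]' --dr '[[0, 0, 0], [0, 0, 0], [0, 0, 0], [0, 0, 0], [0, 0, 0], [0, 0, 0], [0, 0, 0], [0, 0, 0], [0, 0, 0], [0, 0, 0]]' --jaw '[-1, -1, -1, -1, -1, -1, -1, -1, -1, -1]'

```text
time: 23.45
ee_pos: [568.3, -50.9, 212.0]
eef_rot: [[-0.946, -0.196, 0.26], [-0.186, 0.981, 0.06], [-0.266, 0.008, -0.964]]
ft_force: [-0.5, 0.2, -0.4]
width: 0.001
grasp_force: 0.0
```

Call:
move_arm --travel '[[0.05, 0.01, 0], [0.05, 0.01, 0], [0.05, 0.01, 0], [0.05, 0.01, 0], [0.05, 0.01, 0], [0.05, 0.01, 0], [0, 0, 0], [0, 0, 0], [0, 0, 0], [0, 0, 0]]' --dr '[[0, 0, 0], [0, 0, 0], [0, 0, 0], [0, 0, 0], [0, 0, 0], [0, 0, 0], [0, 0, 0], [0, 0, 0], [0, 0, 0], [0, 0, 0]]' --jaw '[-1, -1, -1, -1, -1, -1, -1, -1, -1, -1]'

```text
time: 24.28
ee_pos: [579.6, -48.6, 211.4]
eef_rot: [[-0.946, -0.195, 0.258], [-0.186, 0.981, 0.06], [-0.265, 0.009, -0.964]]
ft_force: [-0.1, 0.2, 0.3]
width: 0.0
grasp_force: 0.0
```

Call:
move_arm --travel '[[0.05, 0.01, 0], [0.05, 0.01, 0], [0.05, 0.01, 0], [0.05, 0.01, 0], [0.05, 0.01, 0], [0.05, 0.01, 0], [0, 0, 0], [0, 0, 0], [0, 0, 0], [0, 0, 0]]' --dr '[[0, 0, 0], [0, 0, 0], [0, 0, 0], [0, 0, 0], [0, 0, 0], [0, 0, 0], [0, 0, 0], [0, 0, 0], [0, 0, 0], [0, 0, 0]]' --jaw '[-1, -1, -1, -1, -1, -1, -1, -1, -1, -1]'

```text
time: 25.12
ee_pos: [590.0, -46.4, 210.7]
eef_rot: [[-0.947, -0.195, 0.254], [-0.186, 0.981, 0.06], [-0.261, 0.009, -0.965]]
ft_force: [-5.2, -0.9, 1.1]
width: 0.003
grasp_force: 2.2
```

Call:
move_arm --travel '[[0.06, 0.012, 0.08], [0.06, 0.012, 0.08], [0.06, 0.012, 0.08], [0.06, 0.012, 0.08], [0.06, 0.012, 0.08], [0.06, 0.012, 0.08], [0.06, 0.012, 0.08], [0.06, 0.012, 0.08], [0, 0, 0], [0, 0, 0]]' --dr '[[0, 0, 0], [0, 0, 0], [0, 0, 0], [0, 0, 0], [0, 0, 0], [0, 0, 0], [0, 0, 0], [0, 0, 0], [0, 0, 0], [0, 0, 0]]' --jaw '[-1, -1, -1, -1, -1, -1, -1, -1, -1, -1]'

```text
time: 25.95
ee_pos: [611.9, -42.0, 237.7]
eef_rot: [[-0.945, -0.196, 0.261], [-0.187, 0.981, 0.06], [-0.268, 0.008, -0.964]]
ft_force: [-0.9, 1.2, -0.4]
width: -0.004
grasp_force: 0.4
```

Run:
```python
from h import *
s=env.state();print(s['time'],s['ee_pos'],s['ft_force'],np.round(s['joint_positions']))
b=snap('top')
cv2.imwrite('pics/push.png',np.hstack([cv2.resize(b['frame'][140:260,260:390],(390,360)),cv2.resize(snap('scene')['frame'][150:300,240:400],(400,360))]))
```

```text
25.95 [611.91126914 -41.95964777 237.70638401] [-0.89508596  1.19108518 -0.39074865] [  9.  33.  -9. 108.   2.  24. 102.]
```

View pics/push.png

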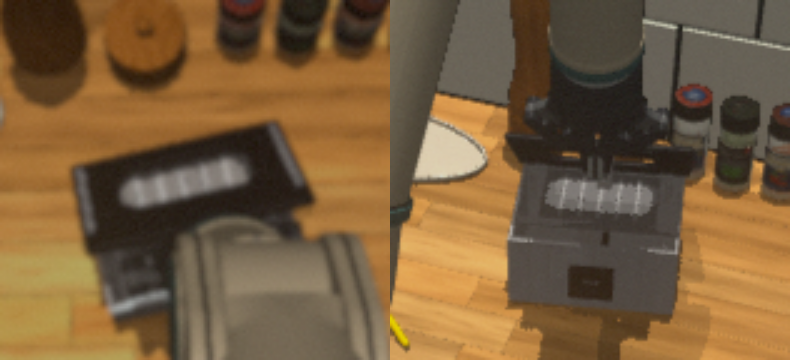

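The fingers at (597,165) in the scene crop are under and against the lip, and the lid stands at roughly 0.8 rad and is following. I carry on along the arc.

Call:
move_arm --travel '[[0.06, 0.012, 0.05], [0.06, 0.012, 0.05], [0.06, 0.012, 0.05], [0.06, 0.012, 0.05], [0.06, 0.012, 0.05], [0.06, 0.012, 0.045], [0.06, 0.012, 0.04], [0.06, 0.012, 0.04], [0.06, 0.012, 0.035], [0.06, 0.012, 0.035]]' --dr '[[0, 0, 0], [0, 0, 0], [0, 0, 0], [0, 0, 0], [0, 0, 0], [0, 0, 0], [0, 0, 0], [0, 0, 0], [0, 0, 0], [0, 0, 0]]' --jaw '[-1, -1, -1, -1, -1, -1, -1, -1, -1, -1]'

```text
time: 26.88
ee_pos: [635.2, -37.4, 255.1]
eef_rot: [[-0.946, -0.196, 0.259], [-0.186, 0.981, 0.06], [-0.266, 0.009, -0.964]]
ft_force: [-0.9, 0.6, -0.6]
width: -0.001
grasp_force: 0.7
```

Call:
move_arm --travel '[[0.06, 0.012, 0.03], [0.06, 0.012, 0.03], [0.06, 0.012, 0.025], [0.06, 0.012, 0.02], [0.06, 0.012, 0.02], [0.06, 0.012, 0.015], [0.06, 0.012, 0.01], [0.06, 0.012, 0.01], [0.06, 0.012, 0.01], [0.06, 0.012, 0.005]]' --dr '[[0, 0, 0], [0, 0, 0], [0, 0, 0], [0, 0, 0], [0, 0, 0], [0, 0, 0], [0, 0, 0], [0, 0, 0], [0, 0, 0], [0, 0, 0]]' --jaw '[-1, -1, -1, -1, -1, -1, -1, -1, -1, -1]'

```text
time: 27.72
ee_pos: [659.2, -32.7, 262.0]
eef_rot: [[-0.946, -0.196, 0.259], [-0.186, 0.981, 0.06], [-0.265, 0.009, -0.964]]
ft_force: [-1.4, -0.1, 0.0]
width: 0.0
grasp_force: 0.6
```

Call:
move_arm --travel '[[0.06, 0.012, 0], [0.06, 0.012, 0], [0.06, 0.012, 0], [0.06, 0.012, 0], [0.06, 0.012, 0], [0.06, 0.012, 0], [0.06, 0.012, 0], [0.06, 0.012, 0], [0.06, 0.012, 0], [0.06, 0.012, 0]]' --dr '[[0, 0, 0], [0, 0, 0], [0, 0, 0], [0, 0, 0], [0, 0, 0], [0, 0, 0], [0, 0, 0], [0, 0, 0], [0, 0, 0], [0, 0, 0]]' --jaw '[-1, -1, -1, -1, -1, -1, -1, -1, -1, -1]'

```text
time: 28.55
ee_pos: [683.2, -27.8, 262.0]
eef_rot: [[-0.946, -0.196, 0.259], [-0.186, 0.981, 0.06], [-0.266, 0.009, -0.964]]
ft_force: [-1.5, -0.2, 1.1]
width: -0.001
grasp_force: 0.7
```

Call:
move_arm --travel '[[0.06, 0.012, 0], [0.06, 0.012, 0], [0.06, 0.012, 0], [0.06, 0.012, 0], [0.06, 0.012, 0], [0.06, 0.012, 0], [0.06, 0.012, 0], [0.06, 0.012, 0], [0.06, 0.012, 0], [0.06, 0.012, 0]]' --dr '[[0, 0, 0], [0, 0, 0], [0, 0, 0], [0, 0, 0], [0, 0, 0], [0, 0, 0], [0, 0, 0], [0, 0, 0], [0, 0, 0], [0, 0, 0]]' --jaw '[-1, -1, -1, -1, -1, -1, -1, -1, -1, -1]'

```text
time: 29.38
ee_pos: [707.0, -23.0, 261.7]
eef_rot: [[-0.946, -0.196, 0.258], [-0.186, 0.981, 0.06], [-0.265, 0.009, -0.964]]
ft_force: [-0.8, 0.1, -0.3]
width: 0.004
grasp_force: 0.4
```

```bash
cat > dk.py <<'E'
from h import *
s=env.state();print(s['time'],s['ee_pos'],s['ft_force'])
b=snap('top')['frame'];g=b.max(2)
m=(g<75).astype(np.uint8);m[:,:255]=0;m[:,400:]=0;m[:120]=0;m[270:]=0
# ascii map, 4px cells
for r in range(120,264,6): print(r,''.join('#' if m[r:r+6,c:c+4].mean()>.5 else '.' for c in range(260,392,4)))
E
python3 dk.py
```

```text
29.3833 [707.01231065 -23.00983577 261.65835565] [-0.78696025  0.14619284 -0.26743895]
120 #################################
126 #################################
132 ##################..#.###########
138 ######.................####.####.
144 #######............##.......####.
150 .######.....................###..
156 .######..........................
162 ...##............................
168 ......#.##.......................
174 ....######.......................
180 .....######......................
186 .....######......................
192 ......#####......................
198 .......##........................
204 ..........#......................
210 .................................
216 .................................
222 .................................
228 .................................
234 .................................
240 .................................
246 .................................
252 .................................
258 .................................
```

Call:
move_arm --travel '[[0.06, 0.012, 0], [0.06, 0.012, 0], [0.06, 0.012, 0], [0.06, 0.012, 0], [0.06, 0.012, 0], [0, 0, 0], [0, 0, 0], [0, 0, 0], [0, 0, 0], [0, 0, 0]]' --dr '[[0, 0, 0], [0, 0, 0], [0, 0, 0], [0, 0, 0], [0, 0, 0], [0, 0, 0], [0, 0, 0], [0, 0, 0], [0, 0, 0], [0, 0, 0]]' --jaw '[-1, -1, -1, -1, -1, -1, -1, -1, -1, -1]'

```text
time: 30.27
ee_pos: [718.9, -20.7, 262.0]
eef_rot: [[-0.946, -0.196, 0.259], [-0.186, 0.981, 0.06], [-0.266, 0.009, -0.964]]
ft_force: [0.3, -0.6, 0.2]
width: -0.002
grasp_force: 0.0
```

Call:
move_arm --travel '[[0, 0, 0], [0, 0, 0], [0, 0, 0], [-0.1, -0.02, 0], [-0.3, -0.06, 0], [-0.5, -0.1, 0], [-0.6, -0.12, 0], [-0.6, -0.12, 0], [-0.6, -0.12, 0], [-0.6, -0.12, 0]]' --dr '[[0, 0, 0], [0, 0, 0], [0, 0, 0], [0, 0, 0], [0, 0, 0], [0, 0, 0], [0, 0, 0], [0, 0, 0], [0, 0, 0], [0, 0, 0]]' --jaw '[-1, -1, -1, -1, -1, -1, -1, -1, -1, -1]'

```text
time: 31.1
ee_pos: [585.5, -47.3, 262.1]
eef_rot: [[-0.946, -0.196, 0.259], [-0.186, 0.981, 0.06], [-0.265, 0.008, -0.964]]
ft_force: [0.5, -0.7, -0.2]
width: 0.001
grasp_force: 0.0
```

Call:
move_arm --travel '[[-0.5, -0.7, 0.5], [0, -0.9, 0.5], [0, -0.9, 0.5], [0, -0.9, 0], [0, -0.9, 0], [0, -0.9, 0], [0, 0, 0], [0, 0, 0], [0, 0, 0], [0, 0, 0]]' --dr '[[-0.24, 1, 0], [-0.24, 1, 0], [0, 0.5, 0], [0, 0, 0], [0, 0, 0], [0, 0, 0], [0, 0, 0], [0, 0, 0], [0, 0, 0], [0, 0, 0]]' --jaw '[-1, -1, -1, -1, -1, -1, -1, -1, -1, -1]'

```text
time: 31.93
ee_pos: [567.4, -249.8, 319.8]
eef_rot: [[-0.98, -0.197, 0.01], [-0.197, 0.98, 0.014], [-0.012, 0.012, -1.0]]
ft_force: [0.3, 0.7, 0.9]
width: -0.003
grasp_force: 0.0
```

```bash
cat >> dk.py <<'E'
c=snap('top');a=snap('scene')
def proj(c,p):
    M=np.array(c['cam_to_world']);F=240/np.tan(np.radians(c['vfov']/2));q=np.linalg.inv(M)@np.append(p,1);return np.array([c['cx']+F*q[0]/-q[2],c['cy']-F*q[1]/-q[2]])
ex=np.array([.981,.194,0]);ey=np.array([-.194,.981,0]);o=ex*646.2-ey*159.7
for t in(0,.55,1.5,1.75,2.0):
    print(t,[[proj(k,o+ex*(55-129*np.cos(t))+ey*y+np.array([0,0,94+129*np.sin(t)])).round(0).tolist() for y in(85,-85)] for k in(c,a)])
f=a['frame'].max(2)
for r in range(150,300,6): print(r,''.join('#' if f[r:r+6,q:q+4].mean()<60 else '+' if f[r:r+6,q:q+4].mean()<100 else '.' for q in range(250,400,4)))
E
python3 dk.py
```

```text
31.9333 [ 567.44731529 -249.78083647  319.82013431] [0.2998007  0.74460678 0.86923069]
120 #################################
126 ####################.############
132 ##################..#.###########
138 ######.................####.####.
144 #######...........#########.####.
150 .######.......############..###..
156 .########################........
162 ...##############..####..........
168 ....######..........###..........
174 .....###............###..........
180 .....####........######..........
186 ......############...#...........
192 ......######.....................
198 .......##........................
204 .................................
210 .................................
216 .................................
222 .................................
228 .................................
234 ...................#.............
240 ...............###...............
246 .................................
252 .................................
258 .................................
0 [[[294.0, 250.0], [365.0, 235.0]], [[284.0, 252.0], [357.0, 259.0]]]
0.55 [[[291.0, 239.0], [366.0,
[... 638 characters left out ...]
##+++###+###
204 .....+++++####++........+###++++++.+##
210 .....++++++##########++.####+.+#++.++#
216 ....+++++..+################+.###+.+++
222 ....++++...++........+.+++++..+++..#+#
228 ...++++....++...........++..........++
234 ..+++++....+............++............
240 ..++++....+.............++............
246 .++++.....+....+..++++++..............
252 .++++.....++++++++....................
258 ++++#.....++++++++++++++++............
264 +#++......++++++###+++++++............
270 +++.......++++++++++++++++............
276 +++.............+++++++++.............
282 +++...................................
288 ++....................................
294 ++....................................
```

The lid's upper edge in the top view (row 144 at the right, about 158 at the left) matches the fully open 2.0 rad stop. The robot touches nothing and the key is on the trivet, so I hand in.

```bash
python3 -c "
from station import env
print(env.job_done())"
```

```text
the job is handed in; nothing more can be done
None
```

I opened the dispenser with the blue-handled key, pressing the catch with no more than about 7 N in the readings; the lid now rests fully back at its stop, the key lies on its trivet, and the job was handed in at about 32 s (I put the key down before swinging the lid back).

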